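# Clamp the glue jar and take off its tight cap

### The arm

A 6-joint arm with a two-finger parallel gripper is mounted at the origin on the work surface. World frame = base frame: x ahead of the robot, y to its left, z up, the work surface at z = 0. Lengths are in m, angles in rad, forces in N, time in s.
With the tool pointing down it reaches from about 0.3 to 0.775 m from the base axis. Payload 14.6 kg.
Tool frame: the origin (TCP) lies at the very end of the fingers, on their centre line; the grasp point (between the pads) lies 19 mm behind it; z points along the fingers, y is the line along which they close (so a half turn about z gives the same grasp; the last joint's range is limited). The gripper opens to 85 mm and grips with 20 to 120 N. Pads are 22 mm wide; open, the fingers measure 114 mm over their backs; the gripper's body (76 mm by 85 mm) begins 54 mm behind the grasp point. The pads swing forward as they close: fully open they stand 13 mm farther back than shut.
Start: joints at [1.235, 0.3, 1.521, -0, 1.321, -0.067], TCP at [0.146, 0.53, 0.231] pointing down, gripper open.
Joint ranges: [-3.03, 3.03], [-0.79, 2.21], [0.23, 2.52], [-1.04, 4.18], [0, 3.07], [-2.55, 2.55]. Speed limits (rad/s): [2.22, 2.22, 2.57, 3.14, 3.14, 3.14].

### API

Orientations are given as a unit quaternion [x, y, z, w].
In Python, from station import robot gives the robot as it stands.
- The arm moves only by the tool move_arm, never from a script. Its argument "moves" is a list of rows, each an object of numbers: "dx", "dy", "dz": the shift along the tool's x, y, z in mm; "rx", "ry", "rz": the turn, a rotation vector about the tool's x, y, z in degrees; "hand": the gripper's target within -1 to 1 (shut at 1, half-way at 0, fully open at -1). In form: [{"dx": .., "dy": .., "dz": .., "rx": .., "ry": .., "rz": .., "hand": ..}, ...]. A call has 1 to 20 rows; each row is the pose to reach, as a shift and turn from the pose commanded when the call began, along the tool's axes at that moment; what a row does not reach only later rows make up. A row lasts 1/10 s, in which the tool goes at most 50 mm and 8.59 degrees, less where a joint would pass 70% of its speed; a pose out of reach is approached as far as the arm can. A call with a gripper value outside its range is refused whole. The fingers move at their own pace and stop on an object; the grip force is fixed at half the most. Time passes only in rows, so rows that repeat a pose let the fingers close. It gives the time, the measured TCP pose, the force, the opening and the grip force at its end, in the units of the state.
- robot.sense(): the state, without advancing time (a new reading comes with each control period).
- robot.grab_frame(name): name is "scene" or "top" or "wrist"; returns (picture, depth): 400x640x3 uint8, blue, green, red; 400x640 float32, m along the optical axis (not along the pixel's ray), 0 where there is no reading.
- robot.camera_info(name): a dict with "fx", "fy", "cx", "cy" (pixels), "D" ([k1, k2, p1, p2, k3] as OpenCV has them; the pictures are not rectified), "extrinsics" (4x4, takes a point from camera to world coordinates). Camera axes: x right, y down, z forward; pixel columns grow to the right and rows downward; lengths in m; the calibration is good to about 2 mm. A picture is of the moment at which its call begins: read the wrist's pose just before it. camera_info takes no time and is no camera call; for the wrist camera it gives the pose at the moment of the call.
- robot.hand_in(): hands the job in; it is judged then, once.
The state is a dict: "t": time; "joint_pos": joint angles; "joint_velocities": joint speeds; "joint_efforts": joint torques, N m; "ee_pos": TCP position; "tcp_rot": TCP orientation; "ft_force": force on the tool from outside, world axes, zero at the start; "torque": the same for the moment, N m; "gripper_width": finger opening in m; "finger_force": force on a finger pad.
Only numpy, scipy, OpenCV 4.12 (cv2) and the standard library are available. Lean on these libraries where they do the work, as an engineer would, in place of code of your own. Each camera call takes 0.05 s, during which the arm holds its last target. There are 200 camera calls.

### The job

In the bench clamp stands a square glue jar with its cap screwed on tight. Turn the clamp's knob clockwise to the three-stud mark so that the jaws brace the jar, then unscrew the cap anticlockwise until its thread lets go, lift it straight off and finish while still holding it level just above the open jar, about 2 cm clear of the rim. Leave the jar standing in the clamp, the knob on its mark and everything else on the bench where it is.

Things in the scene. Friction and masses are not known exactly. Their poses are not given: they have to be found in the camera images.
- clamp: Fixed grey bench clamp, plate 170 (x) x 360 (y) x 25 mm; origin on the bench under its middle; z up, x away from the robot, turned up to 0.35 rad. On it: knob at x 0, y -100 mm; jar seat at x 0, y +80 mm between two rubber-faced jaws (front and back, 46 mm above the plate) that close along x. One, two and three white studs in arcs round the knob mark its positions.
- clamp_knob (a joint): Angle of the knob, rad, grows clockwise from above. Detents at 0 (one stud, jaws open), 0.7 (two studs, jaws all but touching the jar) and 1.4 (three studs, sprung jaws grip the jar, 10 to 16 N each; it rests at about 1.36). Starts at 0 or 0.7; stops just beyond both ends. Needs 0.1 to 0.3 N m; past halfway between marks it snaps on.
- knob_grip (a point): On the knob's axis at grip height, 59 mm above the bench. Black knob: disc of 48 mm diameter with an upright bar 46 mm long, 14 mm thick, top 71 mm above the bench, sides free down to 39 mm. Turns with the knob: x lies along the bar (grip across it, along y); the -x end carries the white pointer line.
- jar_rim (a point): Centre of the mouth rim of the square amber jar in the clamp, 112 mm above its foot, 137 mm above the bench; z up. Jar body 66 x 66 x 72 mm, sloped shoulder to 78 mm, then a round neck of 44 mm diameter; about 0.42 kg. Loose until the jaws grip, centre and square it.
- cap_center (a point): Centre, half-way up, of that jar's black ribbed screw cap: 60 mm diameter (62 over ribs), 26 mm high, 50 g; z up. Screwed on, the centre is 7 mm below the jar's rim, 130 mm above the bench, and the lower edge is 14 mm above the jar's shoulder, with free room round the cap.
- jar: The same jar; origin at the centre of its foot, z up. A sprung white seal disc in its mouth pushes the screwed-on cap up with about 16 N and follows it up 3.5 mm at most.
- cap: The same cap; origin on its axis at the lower edge, 13 mm below the centre. Three-lug thread: turn anticlockwise from above (0.2 to 0.6 N m), rising 3 mm per rad; it lets go after about 0.85 rad and can be lifted straight up from there to about 1.5 rad, beyond which the lugs meet a stop. Aim at 1.2 rad.
- bobbin: Bystander: wooden bobbin 32 mm wide, 28 mm high, on the clamp's plate between knob and jar, behind their line.
- spare_jar: Bystander: closed round jar, 72 mm diameter, 105 mm high, standing on the bench beyond the clamp's jar end.
- red_stone: Bystander: dark red sharpening stone 160 x 45 x 22 mm, lying behind the clamp.
- grey_stone: Bystander: dark grey sharpening stone 150 x 40 x 20 mm, lying in front of the clamp.
- tub: Bystander: clear open plastic tub 130 x 90 x 40 mm, beyond the clamp's knob end.
- brush: Bystander: hand brush lying in front of the clamp's knob end.
- tape: Bystander: roll of tape, 90 mm diameter, 24 mm high, lying behind the clamp.
- weight: Bystander: steel pattern weight with a small knob, 60 mm diameter, 70 mm high, behind the clamp's knob end.
- jaw_front: Rubber face of the clamp's jaw on the robot's side of the jar, 60 mm wide, 36 mm high; moves with the knob, 3.2 mm per rad; 3 mm clear of the jar when open.

How it is judged:
On the way, in this order (a step that is already met when the one before it is completed fails the run):
1. the knob is on the three-stud mark and the jaws hold the jar, the cap still screwed on (value of joint clamp_knob above 1.25 rad and contact force between jaw_front and jar above 5 N and z of cap_center in the frame of jar_rim below -0.005 m), for 0.2 s.
2. the cap's thread has let go and the cap is up off the jar, with the jar still braced (value of joint clamp_knob above 1.25 rad and z of cap_center in the frame of jar_rim above 0.004 m), for 0.1 s.
At the end, for the whole second after the job is handed in: Gripper holds the cap still, level within 0.2 rad, lower edge 8 to 45 mm above the rim, centre within 20 mm of the jar's axis, not touching the jar; knob over 1.25 rad; jar upright (0.1 rad), foot within 5 mm of the plate, braced (jaw over 5 N) (z of cap_center in the frame of jar_rim between 0.021 and 0.058 m and horizontal distance between cap_center and jar_rim below 0.02 m and angle between cap_center's own z axis and vertical below 0.2 rad and contact force between the fingers and cap above 3 N and contact force between cap and jar below 0.1 N and linear speed of cap below 0.03 m/s and value of joint clamp_knob above 1.25 rad and angle between jar's own z axis and vertical below 0.1 rad and z of jar in the frame of clamp between 0.02 and 0.03 m and contact force between jaw_front and jar above 5 N); the arm keeps its last pose, push and grip.
It fails at once if the jar was pulled up out of the clamp or tipped (z of jar in the frame of clamp above 0.033 m or angle between jar's own z axis and vertical above 0.2 rad).
It fails at once if another thing on the bench was disturbed by more than 30 mm (distance of any of bobbin, spare_jar, red_stone, grey_stone, tub, brush, tape, weight from where it was at the start of the episode above 0.03 m).
It also fails if it takes over 58 s, if anything falls off the work surface, if the arm or the gripper's body presses on something with over 40 N, if the wrist force passes 120 N, or if a joint passes its speed limit or range.

## Working session

There is one attempt and no reset: what is moved stays moved. The work goes in short steps, Python scripts to look and compute and a tool call to move; the robot and the scene stay as the last step left them, time stands still between calls to the robot, and variables do not carry over. Pictures are saved under pics/ and viewed, at most 10 in all, crops included, and the job is handed in when it is done.

Besides the shell and the picture viewer there is one more tool, called after ">>>" as a command line: name --argument value ..., lists and objects as JSON in quotes. move_arm: Moves the arm, as the interface text tells. Its arguments: {"type":"object","properties":{"moves":{"type":"array","items":{"type":"object","properties":{"dx":{"type":"number"},"dy":{"type":"number"},"dz":{"type":"number"},"rx":{"type":"number"},"ry":{"type":"number"},"rz":{"type":"number"},"hand":{"type":"number"}}}}},"required":["moves"]}

```bash
mkdir -p pics; cat > h.py <<'E'
import numpy as np, cv2
from station import robot
def grab(n):
    c=robot.camera_info(n); im,d=robot.grab_frame(n); return im,d,c
def ray(c,u,v):
    K=np.array([[c['fx'],0,c['cx']],[0,c['fy'],c['cy']],[0,0,1.]])
    p=cv2.undistortPoints(np.array([[[u,v]]],float),K,np.array(c['D'],float))[0,0]
    T=np.array(c['extrinsics']); return T[:3,3],T[:3,:3]@np.array([p[0],p[1],1])
def onplane(c,u,v,z):
    o,d=ray(c,u,v); return o+d*(z-o[2])/d[2]
E
python3 - <<'E'
from h import *
s=robot.sense();print(s['t'],s['ee_pos'],s['tcp_rot'],s['gripper_width'])
for n in ['top','scene']:
    im,d,c=grab(n);cv2.imwrite(f'pics/{n}0.png',im);np.save(f'{n}d.npy',d);print(n,np.round(c['extrinsics'],3).tolist(),c['fx'])
E
```

```text
0.0 [0.14597717 0.53002986 0.23074144] [ 1.33985781e-01  9.90983085e-01 -5.66797111e-04 -1.18948592e-04] 0.08525427851094544
top [[-0.005, -0.986, 0.169, 0.376], [-1.0, 0.01, 0.028, 0.002], [-0.029, -0.169, -0.985, 1.427], [0.0, 0.0, 0.0, 1.0]] 493.2152824113923
scene [[-0.572, 0.479, -0.666, 1.17], [0.82, 0.346, -0.456, 0.395], [0.012, -0.807, -0.59, 0.6], [0.0, 0.0, 0.0, 1.0]] 383.1625071578087
```

View pics/top0.png

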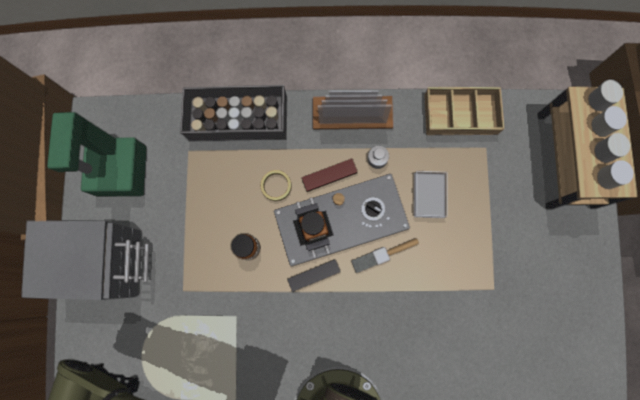

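View pics/scene0.png

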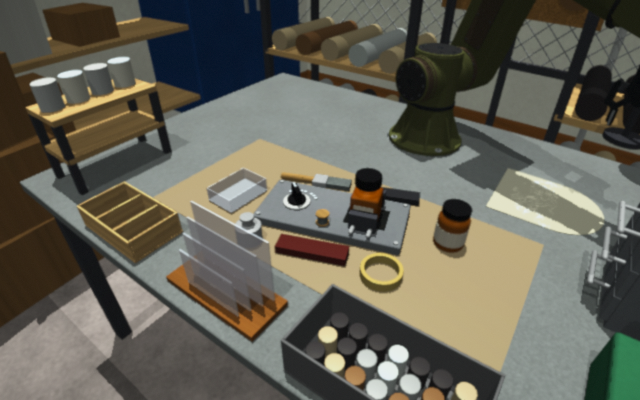

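The top view shows the clamp plate with corners at about (275,211), (398,177), (409,230) and (291,263). The knob is near (373,208) and the black cap near (314,223). Next I'll compute rough positions and look at an enlarged crop of the knob.

```bash
python3 - <<'E'
from h import *
im=cv2.imread('pics/top0.png');c=robot.camera_info('top');d=np.load('topd.npy')
P=[onplane(c,u,v,.025) for u,v in [(276,211),(397,178),(409,230),(291,263)]]
print(np.round(P,3)); 
e=P[0]-P[1];print('yaw',np.arctan2(-e[0],e[1]), np.mean(P,0))
e=P[3]-P[2];print('yaw',np.arctan2(-e[0],e[1]))
print('knob',onplane(c,373,208,.065))
# cap by depth: points with z in .135..0.15
m=np.zeros(d.shape,np.uint8)
T=np.array(c['extrinsics'])
pts=[]
for v in range(195,250):
  for u in range(285,345):
    o,r=ray(c,u,v); p=o+r*d[v,u]
    if .132<p[2]<.16: pts.append(p)
pts=np.array(pts);print(len(pts),pts.mean(0),(pts.max(0)+pts.min(0))/2,np.ptp(pts,axis=0))
cv2.imwrite('pics/knob0.png',cv2.resize(im[160:280,260:420],None,fx=5,fy=5,interpolation=cv2.INTER_CUBIC))
E
```

```text
[[ 0.569  0.175  0.025]
 [ 0.663 -0.175  0.025]
 [ 0.511 -0.205  0.025]
 [ 0.42   0.131  0.025]]
yaw 0.2601271757713053 [ 0.54073817 -0.01848664  0.025     ]
yaw 0.2640118370609726
knob [ 0.56972458 -0.10069822  0.065     ]
415 [0.52028422 0.06414523 0.14320096] [0.52084328 0.06457419 0.14135013] [0.05857667 0.06080699 0.01861578]
```

View pics/knob0.png

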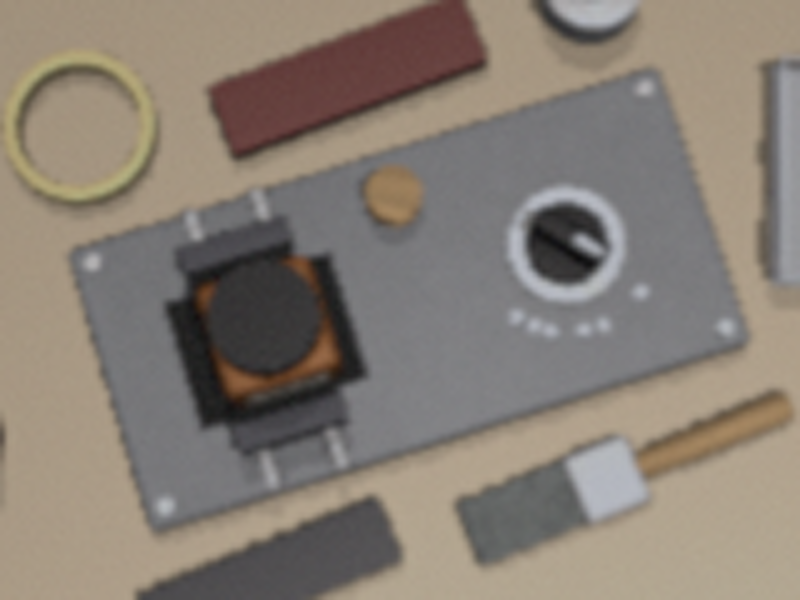

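The pointer aims at the single stud, so the knob starts at 0. The bar's yaw is about 55°, and it has to turn 80° clockwise. I'll move above the knob with the gripper aligned across the bar.

>>> move_arm --moves '[{"dx": -574, "dy": -500, "dz": 50, "rz": 110, "hand": -1}, {"dx": -574, "dy": -500, "dz": 50, "rz": 110, "hand": -1}, {"dx": -574, "dy": -500, "dz": 50, "rz": 110, "hand": -1}, {"dx": -574, "dy": -500, "dz": 50, "rz": 110, "hand": -1}, {"dx": -574, "dy": -500, "dz": 50, "rz": 110, "hand": -1}, {"dx": -574, "dy": -500, "dz": 50, "rz": 110, "hand": -1}, {"dx": -574, "dy": -500, "dz": 50, "rz": 110, "hand": -1}, {"dx": -574, "dy": -500, "dz": 50, "rz": 110, "hand": -1}, {"dx": -574, "dy": -500, "dz": 50, "rz": 110, "hand": -1}, {"dx": -574, "dy": -500, "dz": 50, "rz": 110, "hand": -1}, {"dx": -574, "dy": -500, "dz": 50, "rz": 110, "hand": -1}, {"dx": -574, "dy": -500, "dz": 50, "rz": 110, "hand": -1}, {"dx": -574, "dy": -500, "dz": 50, "rz": 110, "hand": -1}, {"dx": -574, "dy": -500, "dz": 50, "rz": 110, "hand": -1}, {"dx": -574, "dy": -500, "dz": 50, "rz": 110, "hand": -1}, {"dx": -574, "dy": -500, "dz": 50, "rz": 110, "hand": -1}, {"dx": -574, "dy": -500, "dz": 50, "rz": 110, "hand": -1}, {"dx": -574, "dy": -500, "dz": 50, "rz": 110, "hand": -1}, {"dx": -574, "dy": -500, "dz": 50, "rz": 110, "hand": -1}, {"dx": -574, "dy": -500, "dz": 50, "rz": 110, "hand": -1}]'

```text
invalid input
```

```bash
python3 - <<'E'
from h import *
s=robot.sense();print(s['t'],s['ee_pos'],s['tcp_rot'],s['joint_pos'])
im,d,c=grab('wrist');cv2.imwrite('pics/w1.png',im);np.save('w1.npy',d);import pickle;pickle.dump(c,open('w1.pkl','wb'));print(np.round(c['extrinsics'],3).tolist())
E
```

```text
0.1 [0.14599407 0.53005304 0.23077177] [ 1.34001554e-01  9.90980984e-01 -5.11737525e-04 -1.07435098e-04] [ 1.23540489e+00  3.00423791e-01  1.52152316e+00  6.42317999e-06
  1.32069148e+00 -6.65812705e-02]
[[0.266, 0.917, 0.297, 0.071], [0.964, -0.252, -0.084, 0.55], [-0.002, 0.309, -0.951, 0.374], [0.0, 0.0, 0.0, 1.0]]
```

View pics/w1.png

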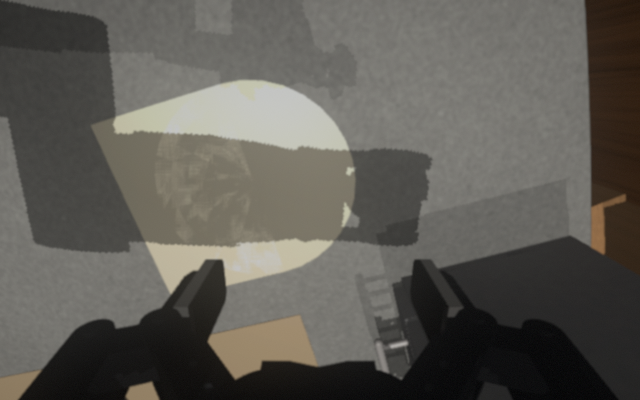

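The move was refused, so this picture is still the start view: fingers at the bottom, bare bench. I'll try smaller offsets.

>>> move_arm --moves '[{"dx": -40, "dy": -30, "dz": 0, "rz": 8, "hand": -1}, {"dx": -75, "dy": -65, "dz": 0, "rz": 16, "hand": -1}, {"dx": -115, "dy": -100, "dz": 0, "rz": 24, "hand": -1}, {"dx": -150, "dy": -130, "dz": 0, "rz": 32, "hand": -1}, {"dx": -190, "dy": -165, "dz": 0, "rz": 40, "hand": -1}, {"dx": -225, "dy": -195, "dz": 0, "rz": 48, "hand": -1}, {"dx": -265, "dy": -230, "dz": 0, "rz": 55, "hand": -1}, {"dx": -300, "dy": -260, "dz": 0, "rz": 60, "hand": -1}, {"dx": -340, "dy": -295, "dz": 0, "rz": 66, "hand": -1}, {"dx": -375, "dy": -325, "dz": 0, "rz": 72, "hand": -1}, {"dx": -410, "dy": -360, "dz": 0, "rz": 80, "hand": -1}, {"dx": -450, "dy": -390, "dz": 0, "rz": 86, "hand": -1}, {"dx": -485, "dy": -420, "dz": 10, "rz": 92, "hand": -1}, {"dx": -520, "dy": -455, "dz": 20, "rz": 98, "hand": -1}, {"dx": -550, "dy": -480, "dz": 35, "rz": 104, "hand": -1}, {"dx": -574, "dy": -500, "dz": 50, "rz": 110, "hand": -1}, {"dx": -574, "dy": -500, "dz": 50, "rz": 110, "hand": -1}, {"dx": -574, "dy": -500, "dz": 50, "rz": 110, "hand": -1}, {"dx": -574, "dy": -500, "dz": 50, "rz": 110, "hand": -1}]'

```text
invalid input
```

>>> move_arm --moves '[{"dx": -40, "dy": -30, "dz": 0, "rx": 0, "ry": 0, "rz": 8, "hand": -1}]'

```text
t: 0.25
ee_pos: [0.175, 0.4922, 0.2305]
tcp_rot: [0.201, 0.98, -0.0, -0.0]
ft_force: [2.0, -0.0, -0.0]
gripper_width: 0.0856
finger_force: 0.0
```

>>> move_arm --moves '[{"dx": -593, "dy": -394, "dz": 50, "rx": 0, "ry": 0, "rz": 102, "hand": -1}, {"dx": -593, "dy": -394, "dz": 50, "rx": 0, "ry": 0, "rz": 102, "hand": -1}, {"dx": -593, "dy": -394, "dz": 50, "rx": 0, "ry": 0, "rz": 102, "hand": -1}, {"dx": -593, "dy": -394, "dz": 50, "rx": 0, "ry": 0, "rz": 102, "hand": -1}, {"dx": -593, "dy": -394, "dz": 50, "rx": 0, "ry": 0, "rz": 102, "hand": -1}, {"dx": -593, "dy": -394, "dz": 50, "rx": 0, "ry": 0, "rz": 102, "hand": -1}, {"dx": -593, "dy": -394, "dz": 50, "rx": 0, "ry": 0, "rz": 102, "hand": -1}, {"dx": -593, "dy": -394, "dz": 50, "rx": 0, "ry": 0, "rz": 102, "hand": -1}, {"dx": -593, "dy": -394, "dz": 50, "rx": 0, "ry": 0, "rz": 102, "hand": -1}, {"dx": -593, "dy": -394, "dz": 50, "rx": 0, "ry": 0, "rz": 102, "hand": -1}, {"dx": -593, "dy": -394, "dz": 50, "rx": 0, "ry": 0, "rz": 102, "hand": -1}, {"dx": -593, "dy": -394, "dz": 50, "rx": 0, "ry": 0, "rz": 102, "hand": -1}, {"dx": -593, "dy": -394, "dz": 50, "rx": 0, "ry": 0, "rz": 102, "hand": -1}, {"dx": -593, "dy": -394, "dz": 50, "rx": 0, "ry": 0, "rz": 102, "hand": -1}, {"dx": -593, "dy": -394, "dz": 50, "rx": 0, "ry": 0, "rz": 102, "hand": -1}, {"dx": -593, "dy": -394, "dz": 50, "rx": 0, "ry": 0, "rz": 102, "hand": -1}, {"dx": -593, "dy": -394, "dz": 50, "rx": 0, "ry": 0, "rz": 102, "hand": -1}, {"dx": -593, "dy": -394, "dz": 50, "rx": 0, "ry": 0, "rz": 102, "hand": -1}, {"dx": -593, "dy": -394, "dz": 50, "rx": 0, "ry": 0, "rz": 102, "hand": -1}, {"dx": -593, "dy": -394, "dz": 50, "rx": 0, "ry": 0, "rz": 102, "hand": -1}]'

```text
t: 2.25
ee_pos: [0.5643, -0.1056, 0.1817]
tcp_rot: [0.888, 0.459, 0.0, 0.0]
ft_force: [-0.2, 0.1, 0.3]
gripper_width: 0.0854
finger_force: 0.0
```

All seven keys have to be given. The arm is now above the knob, so I'll look from near.

```bash
python3 - <<'E'
from h import *
import pickle
s=robot.sense();print(s['t'],s['ee_pos'],s['tcp_rot'],s['joint_pos'])
im,d,c=grab('wrist');cv2.imwrite('pics/w2.png',im);np.save('w2.npy',d);pickle.dump(c,open('w2.pkl','wb'))
print(np.round(c['extrinsics'],3).tolist())
E
```

```text
2.25 [ 0.56427084 -0.10563852  0.18168503] [8.88390238e-01 4.59089022e-01 1.81221305e-04 1.49959796e-04] [-2.48875190e-01  3.96299626e-01  1.51019841e+00  1.72199489e-05
  1.23462445e+00  3.67976429e-01]
[[0.816, -0.55, -0.179, 0.612], [-0.578, -0.775, -0.253, -0.042], [0.0, 0.31, -0.951, 0.324], [0.0, 0.0, 0.0, 1.0]]
```

View pics/w2.png

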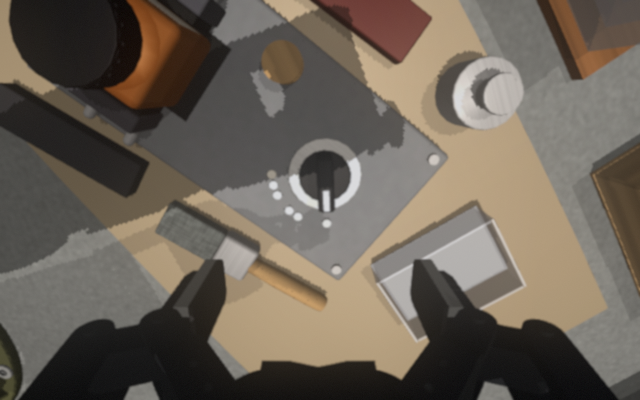

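The knob's ring is centred at about (325,175). The bar is nearly vertical in the picture with its pointer down, aimed at the single stud at (327,224).

```bash
python3 - <<'E'
from h import *
import pickle
c=pickle.load(open('w2.pkl','rb'));d=np.load('w2.npy');im=cv2.imread('pics/w2.png')
def P(u,v):
    o,r=ray(c,u,v);return o+r*d[v,u]
pts=np.array([[*P(u,v),u,v] for v in range(135,225) for u in range(280,370) if d[v,u]>0])
b=pts[(pts[:,2]>.06)&(pts[:,2]<.08)]
print(len(b),b[:,2].max()); 
r=cv2.minAreaRect(b[:,:2].astype(np.float32)*1000);print(r)
k=pts[(pts[:,2]>.034)&(pts[:,2]<.08)]
print('knob circ',cv2.minEnclosingCircle(k[:,:2].astype(np.float32)*1000))
top=b[b[:,2]>.069];print(len(top),cv2.minAreaRect(top[:,:2].astype(np.float32)*1000),'u',top[:,3].min(),top[:,3].max(),'v',top[:,4].min(),top[:,4].max())
u,s,vt=np.linalg.svd(top[:,:2]-top[:,:2].mean(0));print(np.degrees(np.arctan2(vt[0,1],vt[0,0])),top.mean(0))
# ring by brightness
m=(im.min(2)>110).astype(np.uint8)
for q in range(135,215,2000):pass
R=np.array([[u,v] for v in range(130,218) for u in range(283,368) if m[v,u] and 28<np.hypot(u-325,v-175)<40 ],np.float32)
e=cv2.fitEllipse(cv2.convexHull(R));print(e,onplane(c,*e[0],.026))
for q in [(327,224),(298,216),(289,210),(277,195),(274,185),(271,174)]: print(q,np.round(onplane(c,*q,.026),4))
# cap from this view
pts=np.array([P(u,v) for v in range(0,110) for u in range(0,215) if d[v,u]>0]);t=pts[(pts[:,2]>.139)&(pts[:,2]<.147)];print('cap',len(t),t.mean(0),cv2.minEnclosingCircle(t[:,:2].astype(np.float32)*1000))
E
```

```text
929 0.07344879848367913
((575.4261474609375, -103.21512603759766), (45.31660461425781, 13.970505714416504), 57.45237350463867)
knob circ ((575.2379760742188, -103.54190826416016), 23.95155906677246)
841 ((575.5245971679688, -103.38066864013672), (45.14980697631836, 13.640451431274414), 57.49769973754883) u 316.0 333.0 v 158.0 211.0
-122.64831907826597 [ 5.75770176e-01 -1.02697059e-01  7.09444607e-02  3.24846611e+02
  1.84554102e+02]
((325.481689453125, 176.86679077148438), (75.52678680419922, 79.25431060791016), 77.9464111328125) [ 0.57427934 -0.10747128  0.026     ]
(327, 224) [ 0.5479 -0.1479  0.026 ]
(298, 216) [ 0.5295 -0.1243  0.026 ]
(289, 210) [ 0.526  -0.1142  0.026 ]
(277, 195) [ 0.5258 -0.0952  0.026 ]
(274, 185) [ 0.5296 -0.0856  0.026 ]
(271, 174) [ 0.5339 -0.0754  0.026 ]
cap 8268 [0.52148115 0.0580564  0.14339411] ((523.3802490234375, 63.26112365722656), 30.858015060424805)
```

>>> move_arm --moves '[{"dx": 8, "dy": 8, "dz": 30, "rx": 0, "ry": 0, "rz": -3, "hand": -0.5}, {"dx": 8, "dy": 8, "dz": 70, "rx": 0, "ry": 0, "rz": -3, "hand": -0.5}, {"dx": 8, "dy": 8, "dz": 105, "rx": 0, "ry": 0, "rz": -3, "hand": -0.5}, {"dx": 8, "dy": 8, "dz": 125, "rx": 0, "ry": 0, "rz": -3, "hand": -0.5}, {"dx": 8, "dy": 8, "dz": 138, "rx": 0, "ry": 0, "rz": -3, "hand": -0.5}, {"dx": 8, "dy": 8, "dz": 138, "rx": 0, "ry": 0, "rz": -3, "hand": -0.5}, {"dx": 8, "dy": 8, "dz": 138, "rx": 0, "ry": 0, "rz": -3, "hand": 0}]'

```text
t: 3.0
ee_pos: [0.5761, -0.1046, 0.0443]
tcp_rot: [0.876, 0.482, 0.0, 0.0]
ft_force: [-0.1, -1.0, 0.6]
gripper_width: 0.0508
finger_force: 0.0
```

```bash
python3 - <<'E'
from h import *
s=robot.sense();print(s['t'],s['ee_pos'],s['tcp_rot'],s['ft_force'],s['gripper_width'])
im,d,c=grab('wrist');cv2.imwrite('pics/w3.png',im)
E
```

```text
3.0 [ 0.57605751 -0.10458677  0.04430767] [8.76292611e-01 4.81778861e-01 4.55378803e-04 4.25766424e-04] [-0.08228344 -1.02575044  0.62724329] 0.05076969051303742
```

View pics/w3.png

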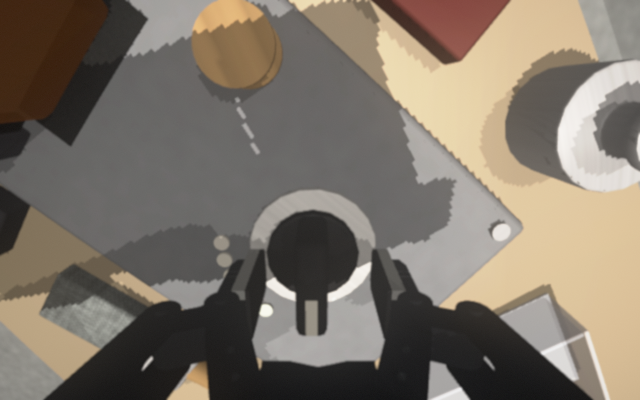

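The bar sits centred between the fingers, at about (312,250). I'll close on it.

>>> move_arm --moves '[{"dx": 0, "dy": 0, "dz": 0, "rx": 0, "ry": 0, "rz": 0, "hand": 1}, {"dx": 0, "dy": 0, "dz": 0, "rx": 0, "ry": 0, "rz": 0, "hand": 1}, {"dx": 0, "dy": 0, "dz": 0, "rx": 0, "ry": 0, "rz": 0, "hand": 1}, {"dx": 0, "dy": 0, "dz": 0, "rx": 0, "ry": 0, "rz": 0, "hand": 1}, {"dx": 0, "dy": 0, "dz": 0, "rx": 0, "ry": 0, "rz": 0, "hand": 1}, {"dx": 0, "dy": 0, "dz": 0, "rx": 0, "ry": 0, "rz": 0, "hand": 1}]'

```text
t: 3.65
ee_pos: [0.574, -0.1033, 0.0445]
tcp_rot: [0.876, 0.482, -0.001, -0.002]
ft_force: [-21.4, 10.7, 21.3]
gripper_width: 0.013
finger_force: 59.8
```

It's gripped, but it's pushing about 24 N sideways and 21 N up. I'll shift the target to relieve that.

>>> move_arm --moves '[{"dx": 0, "dy": -2.5, "dz": -2, "rx": 0, "ry": 0, "rz": 0, "hand": 1}, {"dx": 0, "dy": -2.5, "dz": -2, "rx": 0, "ry": 0, "rz": 0, "hand": 1}]'

```text
t: 3.85
ee_pos: [0.5735, -0.1031, 0.0449]
tcp_rot: [0.876, 0.482, 0.0, 0.0]
ft_force: [5.4, -0.2, -11.4]
gripper_width: 0.0128
finger_force: 62.4
```

>>> move_arm --moves '[{"dx": 0, "dy": 0.4, "dz": 0.6, "rx": 0, "ry": 0, "rz": 6, "hand": 1}, {"dx": 0, "dy": 0.4, "dz": 0.6, "rx": 0, "ry": 0, "rz": 12, "hand": 1}, {"dx": 0, "dy": 0.4, "dz": 0.6, "rx": 0, "ry": 0, "rz": 18, "hand": 1}, {"dx": 0, "dy": 0.4, "dz": 0.6, "rx": 0, "ry": 0, "rz": 24, "hand": 1}, {"dx": 0, "dy": 0.4, "dz": 0.6, "rx": 0, "ry": 0, "rz": 30, "hand": 1}, {"dx": 0, "dy": 0.4, "dz": 0.6, "rx": 0, "ry": 0, "rz": 36, "hand": 1}, {"dx": 0, "dy": 0.4, "dz": 0.6, "rx": 0, "ry": 0, "rz": 40, "hand": 1}]'

```text
t: 4.55
ee_pos: [0.5736, -0.1032, 0.0449]
tcp_rot: [0.989, 0.151, -0.0, -0.0]
ft_force: [-1.6, 2.4, -0.3]
gripper_width: 0.0129
finger_force: 63.8
```

>>> move_arm --moves '[{"dx": 0, "dy": 0, "dz": 0, "rx": 0, "ry": 0, "rz": 6, "hand": 1}, {"dx": 0, "dy": 0, "dz": 0, "rx": 0, "ry": 0, "rz": 12, "hand": 1}, {"dx": 0, "dy": 0, "dz": 0, "rx": 0, "ry": 0, "rz": 18, "hand": 1}, {"dx": 0, "dy": 0, "dz": 0, "rx": 0, "ry": 0, "rz": 24, "hand": 1}, {"dx": 0, "dy": 0, "dz": 0, "rx": 0, "ry": 0, "rz": 30, "hand": 1}, {"dx": 0, "dy": 0, "dz": 0, "rx": 0, "ry": 0, "rz": 36, "hand": 1}, {"dx": 0, "dy": 0, "dz": 0, "rx": 0, "ry": 0, "rz": 40, "hand": 1}, {"dx": 0, "dy": 0, "dz": 0, "rx": 0, "ry": 0, "rz": 40, "hand": 1}]'

```text
t: 5.35
ee_pos: [0.5736, -0.1032, 0.0448]
tcp_rot: [0.981, -0.195, -0.0, -0.0]
ft_force: [-2.5, 3.8, 0.6]
gripper_width: 0.0126
finger_force: 63.9
```

```bash
python3 - <<'E'
from h import *
s=robot.sense();print(s['t'],s['ee_pos'],s['tcp_rot'],s['ft_force'],s['torque'],s['joint_pos'])
E
```

```text
5.35 [ 0.57359787 -0.10315228  0.04484594] [ 9.80862299e-01 -1.94702570e-01 -2.15169125e-04 -1.11728311e-04] [-2.53411296  3.79044133  0.5513713 ] [0.4694153  0.40760379 0.03256038] [-2.40859483e-01  5.85479431e-01  1.58147793e+00  2.46348353e-04
  9.75075238e-01  1.72170700e+00]
```

>>> move_arm --moves '[{"dx": 0, "dy": 0, "dz": 0, "rx": 0, "ry": 0, "rz": 0, "hand": -1}, {"dx": 0, "dy": 0, "dz": 0, "rx": 0, "ry": 0, "rz": 0, "hand": -1}, {"dx": 0, "dy": 0, "dz": 0, "rx": 0, "ry": 0, "rz": 0, "hand": -1}, {"dx": 0, "dy": 0, "dz": -15, "rx": 0, "ry": 0, "rz": 0, "hand": -1}, {"dx": 0, "dy": 0, "dz": -55, "rx": 0, "ry": 0, "rz": 0, "hand": -1}, {"dx": 0, "dy": 0, "dz": -100, "rx": 0, "ry": 0, "rz": 0, "hand": -1}, {"dx": 0, "dy": 0, "dz": -145, "rx": 0, "ry": 0, "rz": 0, "hand": -1}, {"dx": -30, "dy": -35, "dz": -155, "rx": 0, "ry": 0, "rz": 0, "hand": -1}, {"dx": -60, "dy": -70, "dz": -155, "rx": 0, "ry": 0, "rz": 0, "hand": -1}, {"dx": -90, "dy": -105, "dz": -155, "rx": 0, "ry": 0, "rz": 0, "hand": -1}, {"dx": -112, "dy": -135, "dz": -155, "rx": 0, "ry": 0, "rz": 0, "hand": -1}, {"dx": -112, "dy": -135, "dz": -155, "rx": 0, "ry": 0, "rz": 0, "hand": -1}, {"dx": -112, "dy": -135, "dz": -155, "rx": 0, "ry": 0, "rz": 0, "hand": -1}]'

```text
t: 6.65
ee_pos: [0.5217, 0.0645, 0.2008]
tcp_rot: [0.981, -0.193, 0.001, -0.0]
ft_force: [-0.2, -0.4, 0.0]
gripper_width: 0.0856
finger_force: 0.0
```

```bash
python3 - <<'E'
from h import *
import pickle
s=robot.sense();print(s['t'],s['ee_pos'],s['tcp_rot'],s['ft_force'])
im,d,c=grab('wrist');cv2.imwrite('pics/w4.png',im);np.save('w4.npy',d);pickle.dump(c,open('w4.pkl','wb'))
t,td,tc=grab('top');cv2.imwrite('pics/top4.png',t)
a=im;b=cv2.resize(t[160:280,260:420],(640,480))
cv2.imwrite('pics/m4.png',cv2.resize(np.vstack([a,b]),(436,600)))
ok=(d>.05); pts=[]
for v in range(0,330,2):
  for u in range(0,640,2):
    if ok[v,u]:
      o,r=ray(c,u,v);p=o+r*d[v,u]
      if .139<p[2]<.147 and np.hypot(p[0]-.522,p[1]-.064)<.05: pts.append(p)
t=np.array(pts);print(len(t),t.mean(0),cv2.minEnclosingCircle(t[:,:2].astype(np.float32)*1000))
E
```

```text
6.65 [0.52174378 0.06447805 0.20082772] [ 9.81131453e-01 -1.93340495e-01  7.21189060e-04 -6.73868391e-05] [-0.16696439 -0.36861817  0.01587296]
1476 [0.52523285 0.06330506 0.14341722] ((524.0172729492188, 63.74953079223633), 29.800827026367188)
```

View pics/m4.png

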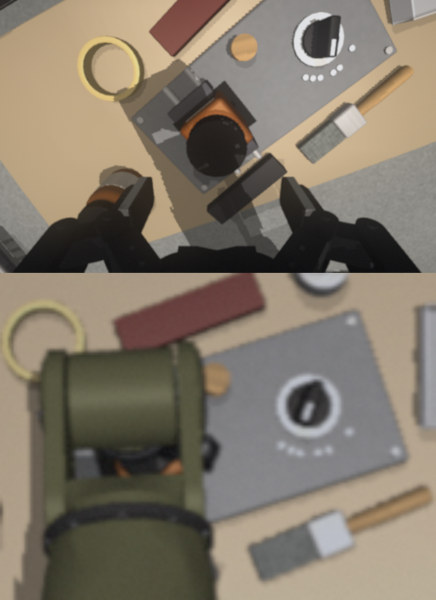

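The pointer is on the three studs, at about (305,412) in the lower pane. The cap centre is at (0.524, 0.064), so I'll descend round it with open fingers.

>>> move_arm --moves '[{"dx": 2, "dy": -1, "dz": 25, "rx": 0, "ry": 0, "rz": 0, "hand": -1}, {"dx": 2, "dy": -1, "dz": 50, "rx": 0, "ry": 0, "rz": 0, "hand": -1}, {"dx": 2, "dy": -1, "dz": 70, "rx": 0, "ry": 0, "rz": 0, "hand": -1}, {"dx": 2, "dy": -1, "dz": 85, "rx": 0, "ry": 0, "rz": 0, "hand": -1}, {"dx": 2, "dy": -1, "dz": 93, "rx": 0, "ry": 0, "rz": 0, "hand": -1}, {"dx": 2, "dy": -1, "dz": 93, "rx": 0, "ry": 0, "rz": 0, "hand": -0.6}, {"dx": 2, "dy": -1, "dz": 93, "rx": 0, "ry": 0, "rz": 0, "hand": -0.55}]'

```text
t: 7.45
ee_pos: [0.5244, 0.0638, 0.1074]
tcp_rot: [0.981, -0.195, 0.0, -0.0]
ft_force: [0.2, 0.7, 0.2]
gripper_width: 0.0662
finger_force: 0.0
```

```bash
python3 - <<'E'
from h import *
s=robot.sense();print(s['t'],s['ee_pos'],s['tcp_rot'],s['ft_force'],s['gripper_width'])
im,d,c=grab('wrist');cv2.imwrite('pics/w5.png',im)
E
```

```text
7.45 [0.52435646 0.0638181  0.1073699 ] [ 9.80890441e-01 -1.94560492e-01  3.89927599e-04 -8.00187906e-05] [0.17411188 0.71797718 0.21693107] 0.0661694272036425
```

View pics/w5.png

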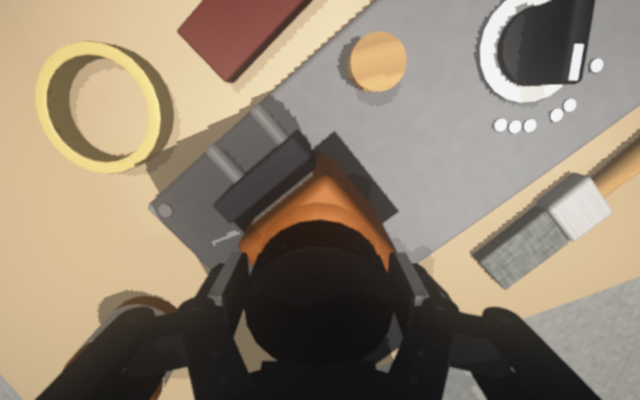

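The cap sits centred between the pads, spanning about 245 to 395 px. The pointer line is parallel to the three-stud direction. I'll close on the cap.

>>> move_arm --moves '[{"dx": 0, "dy": 0, "dz": 0, "rx": 0, "ry": 0, "rz": 0, "hand": 1}, {"dx": 0, "dy": 0, "dz": 0, "rx": 0, "ry": 0, "rz": 0, "hand": 1}, {"dx": 0, "dy": 0, "dz": 0, "rx": 0, "ry": 0, "rz": 0, "hand": 1}, {"dx": 0, "dy": 0, "dz": 0, "rx": 0, "ry": 0, "rz": 0, "hand": 1}]'

```text
t: 7.9
ee_pos: [0.5244, 0.0638, 0.108]
tcp_rot: [0.981, -0.194, 0.001, 0.0]
ft_force: [-2.2, -4.8, 6.9]
gripper_width: 0.0591
finger_force: 62.7
```

>>> move_arm --moves '[{"dx": 0, "dy": 0.3, "dz": -0.2, "rx": 0, "ry": 0, "rz": -4, "hand": 1}, {"dx": 0, "dy": 0.3, "dz": -0.5, "rx": 0, "ry": 0, "rz": -8, "hand": 1}, {"dx": 0, "dy": 0.3, "dz": -0.7, "rx": 0, "ry": 0, "rz": -12, "hand": 1}, {"dx": 0, "dy": 0.3, "dz": -0.9, "rx": 0, "ry": 0, "rz": -16, "hand": 1}, {"dx": 0, "dy": 0.3, "dz": -1.1, "rx": 0, "ry": 0, "rz": -20, "hand": 1}, {"dx": 0, "dy": 0.3, "dz": -1.1, "rx": 0, "ry": 0, "rz": -20, "hand": 1}]'

```text
t: 8.5
ee_pos: [0.5247, 0.0641, 0.1091]
tcp_rot: [1.0, -0.02, 0.001, -0.0]
ft_force: [1.9, 0.8, 6.5]
gripper_width: 0.0588
finger_force: 63.8
```

```bash
python3 - <<'E'
from h import *
s=robot.sense();print(s['t'],s['ee_pos'],s['tcp_rot'],s['ft_force'],s['torque'],s['joint_pos'])
E
```

```text
8.5 [0.5246736  0.06406058 0.10906966] [ 9.99793063e-01 -2.02915446e-02  1.43981466e-03 -1.05681024e-04] [1.94000481 0.77348823 6.49599988] [ 0.01213899 -0.27651399  0.19596216] [5.21947800e-02 3.87198130e-01 1.70980817e+00 2.60862133e-06
 1.04169897e+00 1.66357571e+00]
```

>>> move_arm --moves '[{"dx": 0, "dy": 0, "dz": -0.4, "rx": 0, "ry": 0, "rz": -6, "hand": 1}, {"dx": 0, "dy": 0, "dz": -0.7, "rx": 0, "ry": 0, "rz": -12, "hand": 1}, {"dx": 0, "dy": 0, "dz": -1, "rx": 0, "ry": 0, "rz": -18, "hand": 1}, {"dx": 0, "dy": 0, "dz": -1.3, "rx": 0, "ry": 0, "rz": -24, "hand": 1}, {"dx": 0, "dy": 0, "dz": -1.6, "rx": 0, "ry": 0, "rz": -30, "hand": 1}, {"dx": 0, "dy": 0, "dz": -1.9, "rx": 0, "ry": 0, "rz": -36, "hand": 1}, {"dx": 0, "dy": 0, "dz": -2.2, "rx": 0, "ry": 0, "rz": -42, "hand": 1}, {"dx": 0, "dy": 0, "dz": -2.6, "rx": 0, "ry": 0, "rz": -49, "hand": 1}, {"dx": 0, "dy": 0, "dz": -2.6, "rx": 0, "ry": 0, "rz": -49, "hand": 1}]'

```text
t: 9.4
ee_pos: [0.5241, 0.0649, 0.1114]
tcp_rot: [0.918, 0.397, 0.001, -0.0]
ft_force: [-2.8, 6.3, 7.4]
gripper_width: 0.0595
finger_force: 64.0
```

```bash
python3 - <<'E'
from h import *
s=robot.sense();print(s['t'],s['ee_pos'],s['tcp_rot'],s['ft_force'],s['torque'],s['joint_pos'])
im,d,c=grab('wrist');cv2.imwrite('pics/w6.png',im)
E
```

```text
9.4 [0.52411109 0.06492891 0.11136517] [ 9.17949788e-01  3.96695283e-01  9.21638646e-04 -4.36646369e-04] [-2.75108308  6.31415063  7.38503257] [1.23481512 0.40045532 0.11259231] [5.32195569e-02 3.83753320e-01 1.70849437e+00 1.68413278e-03
 1.04792033e+00 8.07347604e-01]
```

View pics/w6.png

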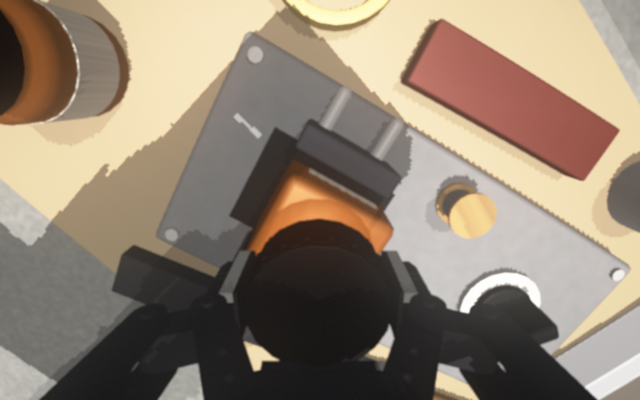

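The jar is still square in the jaws and the cap is held centrally. I'll start with a small lift and watch the force.

>>> move_arm --moves '[{"dx": 0, "dy": 0, "dz": -0.5, "rx": 0, "ry": 0, "rz": 0, "hand": 1}, {"dx": 0, "dy": 0, "dz": -1, "rx": 0, "ry": 0, "rz": 0, "hand": 1}, {"dx": 0, "dy": 0, "dz": -1.5, "rx": 0, "ry": 0, "rz": 0, "hand": 1}, {"dx": 0, "dy": 0, "dz": -2, "rx": 0, "ry": 0, "rz": 0, "hand": 1}]'

```text
t: 9.85
ee_pos: [0.5236, 0.0646, 0.1123]
tcp_rot: [0.919, 0.395, 0.0, -0.0]
ft_force: [0.9, 5.5, -4.4]
gripper_width: 0.0589
finger_force: 65.0
```

>>> move_arm --moves '[{"dx": 0, "dy": 0, "dz": -0.5, "rx": 0, "ry": 0, "rz": 0, "hand": 1}, {"dx": 0, "dy": 0, "dz": -1, "rx": 0, "ry": 0, "rz": 0, "hand": 1}, {"dx": 0, "dy": 0, "dz": -1, "rx": 0, "ry": 0, "rz": 0, "hand": 1}]'

```text
t: 10.15
ee_pos: [0.5236, 0.0646, 0.1133]
tcp_rot: [0.919, 0.395, -0.0, -0.001]
ft_force: [-1.0, 6.2, -2.2]
gripper_width: 0.0592
finger_force: 65.1
```

```bash
python3 - <<'E'
from h import *
s=robot.sense();print(s['t'],s['ee_pos'],s['tcp_rot'],s['ft_force'],s['torque'])
E
```

```text
10.15 [0.52355404 0.06460049 0.11332132] [ 9.18830722e-01  3.94651518e-01 -6.52591533e-05 -5.29162438e-04] [-1.04249394  6.17633487 -2.22395166] [ 0.84355945 -0.0221466  -0.02148754]
```

It's free. I'll lift straight up the rest of the way.

>>> move_arm --moves '[{"dx": 0, "dy": 0, "dz": -3, "rx": 0, "ry": 0, "rz": 0, "hand": 1}, {"dx": 0, "dy": 0, "dz": -6, "rx": 0, "ry": 0, "rz": 0, "hand": 1}, {"dx": 0, "dy": 0, "dz": -9, "rx": 0, "ry": 0, "rz": 0, "hand": 1}, {"dx": 0, "dy": 0, "dz": -12, "rx": 0, "ry": 0, "rz": 0, "hand": 1}, {"dx": 0, "dy": 0, "dz": -15, "rx": 0, "ry": 0, "rz": 0, "hand": 1}, {"dx": 0, "dy": 0, "dz": -18, "rx": 0, "ry": 0, "rz": 0, "hand": 1}, {"dx": 0, "dy": 0, "dz": -21, "rx": 0, "ry": 0, "rz": 0, "hand": 1}, {"dx": 0, "dy": 0, "dz": -24, "rx": 0, "ry": 0, "rz": 0, "hand": 1}, {"dx": 0, "dy": 0, "dz": -27, "rx": 0, "ry": 0, "rz": 0, "hand": 1}, {"dx": 0, "dy": 0, "dz": -30, "rx": 0, "ry": 0, "rz": 0, "hand": 1}, {"dx": 0, "dy": 0, "dz": -34, "rx": 0, "ry": 0, "rz": 0, "hand": 1}, {"dx": 0, "dy": 0, "dz": -34, "rx": 0, "ry": 0, "rz": 0, "hand": 1}, {"dx": 0, "dy": 0, "dz": -34, "rx": 0, "ry": 0, "rz": 0, "hand": 1}]'

```text
t: 11.45
ee_pos: [0.5238, 0.064, 0.1474]
tcp_rot: [0.918, 0.396, 0.0, 0.0]
ft_force: [0.6, -0.1, -1.5]
gripper_width: 0.0592
finger_force: 65.4
```

```bash
python3 - <<'E'
from h import *
s=robot.sense();print(s['t'],s['ee_pos'],s['tcp_rot'],s['ft_force'],s['torque'])
im,d,c=grab('wrist');t,_,_=grab('scene')
b=cv2.resize(t[130:280,240:480],(640,400))
cv2.imwrite('pics/m7.png',cv2.resize(np.vstack([im,b]),(480,600)))
E
```

```text
11.45 [0.52379638 0.06398355 0.14742832] [9.18444330e-01 3.95550259e-01 5.63319246e-05 3.71513312e-05] [ 0.57578417 -0.10393859 -1.46305793] [ 0.0283395  -0.0161597  -0.06525227]
```

View pics/m7.png

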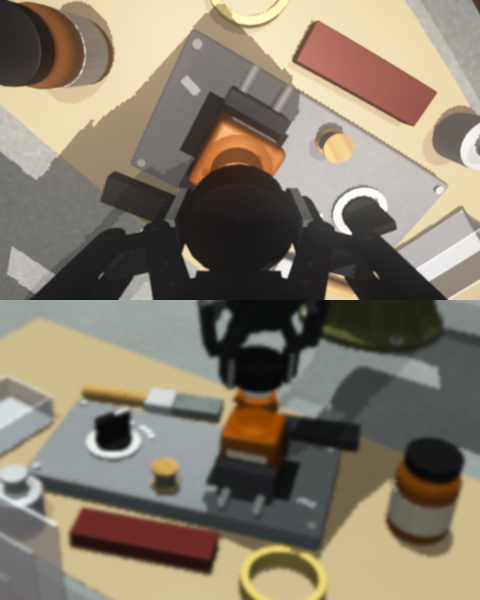

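The jar stands in the clamp with its neck visible at about (257,400). The cap is held level above it and nothing else has moved, so I'll hand in.

```bash
python3 -c "
from station import robot
print(robot.hand_in())"
```

```text
the job is handed in; nothing more can be done
None
```

I handed the job in at about 11.5 s (no verdict was returned): knob on the three-stud mark, jar braced in the clamp, and the cap unscrewed and held level about 2 cm above the rim.

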